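Take the stray red tray out of the spring-loaded tray dispenser

TASK

A red rework tray has been put into the spring-loaded dispenser by mistake, just under the top blue tray. Set the blue tray aside, take the red one out and stack it fully home on the red tray at the rework stand, and put the blue tray back on the dispenser's stack, nested fully home. Set the trays down rather than dropping them, and leave everything else where it is.

Things in the scene. Friction and masses are not known exactly. Their poses are not given: they have to be found in the camera images.
- dispenser: self-levelling dispenser fixed to the bench: base plate (x -91 to +135, y +-111 mm), four aluminium corner guides 3 mm off the trays, flaring outwards at their tops, ending 221 mm above the bench; grey spring column on its +x side, 214 mm high; sides open between the guides. Origin: on the bench under the stack's centre; trays lie along its x and y
- lift (a joint): how far (m) the sprung platform is pressed down; 0 = empty, platform top 200 mm above the bench. 53 N/m, damped: the stack rises about 37 mm within about a second after a tray is lifted off (following it up), and sinks as much when one is put on. Four trays at start; the top rim stays roughly 205 +-20 mm above the bench
- blue_top: light blue, top of the stack at start: open tray 130 (x) x 180 (y) x 45 mm, 200 g, walls 5, floor 3 mm; origin: centre of underside. Carrying rib 12 mm thick across the middle, along the tray's x from wall to wall, its top 35 mm above the origin: grip it with the fingers closing along y, one in each compartment (79 mm in y, 120 mm in x). Symmetric under a half turn
- red_tray: red tray, second from the top at start, the stray one; made like blue_top. All trays: a tapered foot 8 mm high (108 x 158 mm at the bottom, 116 x 166 at its top) nests in the rim opening (120 x 170 mm) of the tray below; nested home, a tray's origin is 37 mm above the origin of the one below
- blue_mid: light-blue tray, third from the top in the dispenser at the start; same as blue_top; stays in the dispenser. The trays and guides are of smooth plastic and metal (friction about 0.3), so a tray let go up to about 4 mm off-centre slides home by itself
- blue_low: light-blue tray, lowest in the dispenser; same as blue_top; stays in the dispenser
- stand: rework stand: black plastic base fixed to the bench, 160 x 210 mm, top 20 mm above the bench, with corner stops 12 mm high round its red tray; origin at the centre of its underside
- red_base: red tray already on the rework stand, same as blue_top but red, with a small parcel in it; stays there
- mat: black ribbed rubber mat fixed to the bench, 170 (its x) x 210 (its y) x 3 mm, clear at the start: room to set a tray aside; origin at the centre of its underside
- parcel: small brown parcel, 50 x 40 x 24 mm, lying in one compartment of the red tray on the stand; it stays there and fits under a tray nested above; origin at the centre of its underside
- tape_roll: roll of brown packing tape lying flat, 104 mm across, 48 mm high; origin at the centre of its underside
- marker: white marker with a black square cap lying on the bench, 110 mm long along its x, 12 mm thick; origin at mid-length on the bench
- scanner: grey and black handheld scanner lying on the bench, about 180 mm long along its x, 62 mm wide, 51 mm high; origin near mid-length on the bench
- spray: white trigger-spray bottle with a blue head, standing, 60 mm across, 152 mm high; origin at the centre of its underside
- carton: brown carton, 60 x 90 x 50 mm; origin at the centre of its underside
- label_roll: white roll of labels lying flat, 84 mm across, 55 mm high; origin at the centre of its underside
Not all that is in view belongs to the job. What is shaped like the blue_top but green is not meant.

How it is judged:
On the way, in this order (a step that is already met when the one before it is completed fails the run):
1. the top blue tray stands clear of the dispenser, at rest and let go (horizontal distance between blue_top and dispenser above 0.15 m and contact force between the fingers and blue_top below 0.1 N and linear speed of blue_top below 0.02 m/s), for 0.2 s.
2. the red tray is out of the dispenser (horizontal distance between red_tray and dispenser above 0.15 m), for 0.2 s.
At the end, for the whole second after the job is handed in: Red tray nested home on the stand's red tray, blue_top on blue_mid on blue_low in the dispenser: each 33.5-40.5 mm above the next, within 7 mm, square and level to 0.06 rad, at rest, let go. blue_low within 10 mm of the dispenser, lift over 85 mm; red_base flat, within 12 mm of the stand (z of red_tray in the frame of red_base between 0.0335 and 0.0405 m and horizontal distance between red_tray and red_base below 0.007 m and angle between the x axis of red_tray and the x axis of red_base, either way round below 0.06 rad and angle between each of red_tray, blue_top, blue_mid's own z axis and vertical below 0.06 rad and linear speed of each of red_tray, blue_top, blue_mid below 0.02 m/s and z of blue_top in the frame of blue_mid between 0.0335 and 0.0405 m and horizontal distance between blue_top and blue_mid below 0.007 m and angle between the x axis of blue_top and the x axis of blue_mid, either way round below 0.06 rad and z of blue_mid in the frame of blue_low between 0.0335 and 0.0405 m and horizontal distance between blue_mid and blue_low below 0.007 m and angle between the x axis of blue_mid and the x axis of blue_low, either way round below 0.06 rad and horizontal distance between blue_low and dispenser below 0.01 m and horizontal distance between red_base and stand below 0.012 m and angle between red_base's own z axis and vertical below 0.04 rad and z of red_base in the frame of stand below 0.024 m and contact force between the fingers and red_tray below 0.1 N and contact force between the fingers and blue_top below 0.1 N and value of joint lift above 0.085 m); the robot touches nothing.
It fails at once if a tray is dropped (falls free faster than 0.7 m/s) ((linear speed of blue_top above 0.7 m/s and contact force between anything else and blue_top below 0.05 N) or (linear speed of red_tray above 0.7 m/s and contact force between anything else and red_tray below 0.05 N)).
It fails at once if another thing on the bench or the parcel is shifted by more than 30 mm (distance of any of parcel, tape_roll, marker, scanner, spray, carton, label_roll from where it was at the start of the episode above 0.03 m).
It also fails if it takes over 72 s, if anything falls off the work surface, if the arm or the gripper's body presses on something with over 40 N, if the wrist force passes 120 N, or if a joint passes its speed limit or range.

ROBOT

A 7-joint arm with a two-finger parallel gripper is mounted at the origin on the work surface. World frame = base frame: x ahead of the robot, y to its left, z up, the work surface at z = 0. Lengths are in m, angles in rad, forces in N, time in s.
With the tool pointing down it reaches from about 0.4 to 0.925 m from the base axis. Payload 4.1 kg.
Tool frame: the origin (TCP) lies on the centre line of the jaws, within the pads' length; the fingertips stand 8 mm ahead of it and the grasp point (between the pads) lies 11 mm behind it (bot.tip_extent is the distance from the TCP to the fingertips, in m); x points along the fingers, z is the direction in which the jaws open and shut, and the axes are right-handed (so a half turn about x gives the same grasp; the last joint's range is limited). The gripper opens to 85 mm and grips with 20 to 120 N. Pads are 22 mm wide; open, the fingers measure 114 mm over their backs; the gripper's body (76 mm by 85 mm) begins 54 mm behind the grasp point. The pads swing forward as they close: fully open they stand 13 mm farther back than shut.
Start: joints at [1.217, 0.398, 0.045, 1.537, -0.019, 1.207, -0.051], TCP at [0.164, -0.629, 0.239] pointing down, gripper open.
Joint ranges: [-2.82, 2.82], [-0.49, 2.23], [-1.37, 1.46], [0, 2.46], [-1.36, 4.5], [0.23, 2], [-2.94, 2.94]. Speed limits (rad/s): [2.57, 2.57, 3.14, 3.14, 3.14, 3.14, 3.14].

INTERFACE

Orientations are given as a unit quaternion [x, y, z, w].
In Python, from workcell import bot gives the robot as it stands. The module is installed in compiled form; this text tells all that it offers.
- The arm moves only by the shell command python3 -m pendant 'ROWS' [FORCE]. ROWS is JSON, a list of rows, each a list of 7 numbers: the opening, from -1 (shut) to 1 (fully open), so that 0 is half open, then the shift along the tool's x, y, z in mm, then the turn, a rotation vector about the tool's x, y, z in degrees. In form: [[jaw, x, y, z, wx, wy, wz], ...]. A call has 1 to 12 rows; each row shifts and turns the commanded pose from where the row before left it, along the tool's axes as they then stand; what a row does not reach is not made up. A row lasts 1/12 s, in which the tool goes at most 41.7 mm and 7.16 degrees, less where a joint would pass 70% of its speed; a pose out of reach is approached as far as the arm can. A call with a gripper value outside its range is refused whole. The fingers move at their own pace and stop on an object; FORCE is the grip in N (left out, the last holds). Time passes only in rows, so rows that do not move let the fingers close. It gives the time, the measured TCP pose, the force and the opening at its end, in the units of the state.
- bot.get_obs(): the state, without advancing time (a new reading comes with each control period).
- bot.read_camera(name): name is "scene" or "top" or "wrist"; returns (picture, depth): 384x512x3 uint8, red, green, blue; 384x512 float32, m along the optical axis (not along the pixel's ray), 0 where there is no reading.
- bot.camera_info(name): a dict with "intrinsics" (3x3 intrinsics, pixels), "k1" (the pictures are not rectified: a ray, as slopes to the right and down, at radius r is drawn at 1 + k1 r^2 times it, then the intrinsics apply), "extrinsics" (4x4, takes a point from world to camera coordinates). Camera axes: x right, y up, looking along -z (the intrinsics and any distortion apply to the point x, -y, -z); pixel columns grow to the right and rows downward; lengths in m; the calibration is good to about 2 mm. A picture is of the moment at which its call begins: read the wrist's pose just before it. camera_info takes no time and is no camera call; for the wrist camera it gives the pose at the moment of the call.
- bot.hand_in(): hands the job in, once; it reports no verdict.
Trained networks look in the newest picture that a camera, given by its name, has taken for a name from the list of things; names that differ only in an ending like _2 or _b are one class to them, and where a whole thing is asked for, a point or a joint stands for the part that bears it (a point fixed in the world has none). Each returns a list of dicts, best first, with "conf" (0 to 1); they miss things now and then, are a little off and sometimes report something else, mostly with a low value. They report only what shows in the picture. A call takes as long as a camera call. They do not tell look-alikes from the thing itself.
- bot.regions_of(label, camera): "pixels" (384x512 bool, what is visible of it).
- bot.place_of(label, camera): "position" ([x, y, z] in m, in the coordinates of the camera as it stood for that picture, good to about 4 mm: a listed point, or the origin of a listed thing).
The state is a dict: "time_s": time; "q": joint angles; "qd": joint speeds; "effort": joint torques, N m; "position": TCP position; "orientation": TCP orientation; "wrist_force": force on the tool from outside, world axes, zero at the start; "ft_torque": the same for the moment, N m; "width": opening from 0.0 (shut) to 1.0 (fully open).
Only numpy, scipy, OpenCV 4.12 (cv2) and the standard library are available. Lean on these libraries where they do the work, as an engineer would, in place of code of your own. Each camera call takes 0.05 s, during which the arm holds its last target. There are 200 camera calls.

## Working session

There is one attempt and no reset: what is moved stays moved. The work goes in short steps, Python scripts to look and compute and a shell command to move; the robot and the scene stay as the last step left them, time stands still between calls to the robot, and variables do not carry over. Pictures are saved under pics/ and viewed, about 8 in all and at most 12, crops included, and the job is handed in when it is done.

```bash
mkdir -p pics; cat > h.py <<'E'
import numpy as np, cv2
from workcell import bot
from scipy.spatial.transform import Rotation as R
def ray_pts(cam,uv,depth,info=None):
    i=info or bot.camera_info(cam); K=np.array(i["intrinsics"]);k1=i["k1"];E=np.array(i["extrinsics"])
    uv=np.atleast_2d(uv).astype(float); d=depth[uv[:,1].astype(int),uv[:,0].astype(int)]
    xd=(uv[:,0]-K[0,2])/K[0,0]; yd=(uv[:,1]-K[1,2])/K[1,1]; x,y=xd.copy(),yd.copy()
    for _ in range(15):
        s=1+k1*(x*x+y*y); x,y=xd/s,yd/s
    P=np.c_[x*d,-y*d,-d]
    return (P-E[:3,3])@E[:3,:3]
def cam2w(cam,p,info=None):
    E=np.array((info or bot.camera_info(cam))["extrinsics"]); return E[:3,:3].T@(np.array(p)-E[:3,3])
E
cat > a.py <<'E'
from h import *
o=bot.get_obs(); print(o["time_s"],o["position"],o["orientation"],o["width"])
ims=[]
for c in ["top","scene"]:
    im,d=bot.read_camera(c); np.savez(c+".npz",im=im,d=d)
    cv2.imwrite(f"pics/{c}0.png",im[...,::-1])
for n in ["dispenser","blue_top","red_tray","red_base","stand","mat","parcel","tape_roll","marker","scanner","spray","carton","label_roll"]:
    for r in bot.place_of(n,"top")[:4]: print(n,round(r["conf"],2),cam2w("top",r["position"]).round(3))
E
python3 a.py
```

```text
0.0 [ 0.16367285 -0.62840795  0.23826952] [ 0.4327689   0.56006434 -0.43203233  0.55891599] 0.9971915982628088
blue_top 0.68 [0.468 0.356 0.16 ]
blue_top 0.26 [ 0.764  0.156 -0.   ]
red_base 0.76 [ 0.456 -0.351  0.023]
mat 0.56 [0.468 0.01  0.002]
parcel 0.79 [ 0.472 -0.311  0.022]
parcel 0.27 [ 0.74  -0.313  0.002]
tape_roll 0.94 [ 0.683 -0.026  0.   ]
marker 0.53 [0.654 0.087 0.   ]
scanner 0.86 [ 0.766  0.156 -0.002]
spray 0.58 [0.747 0.336 0.001]
carton 0.72 [ 0.743 -0.316  0.002]
label_roll 0.91 [ 0.767 -0.167 -0.003]
label_roll 0.56 [ 0.651  0.089 -0.004]
```

View pics/top0.png

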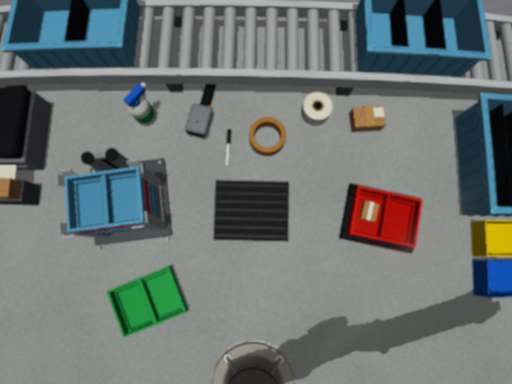

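View pics/scene0.png

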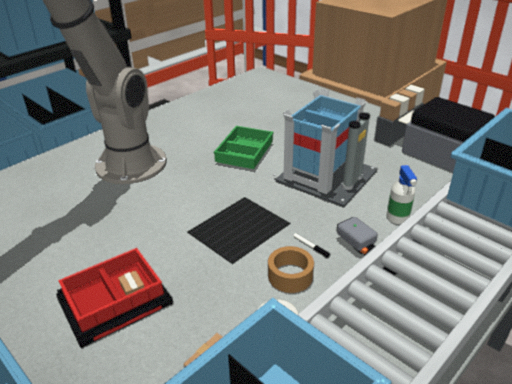

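Top view: the dispenser stack (blue tray) is at px (105,199). The rework stand with the red tray and parcel is at (382,217), and the clear mat at (251,210). The green look-alike at (148,300) is not meant. In the scene view the red tray shows as a red band under the top blue one. Next I measure the poses of the rims and ribs.

```bash
cat > m.py <<'E'
from h import *
def fit(cam,im,d,rgbtest,box,zr,info=None,rng=None):
    v,u=np.mgrid[0:384,0:512]; uv=np.c_[u.ravel(),v.ravel()]
    P=ray_pts(cam,uv,d,info); c=im.reshape(-1,3).astype(int)
    ok=(d.ravel()>0)&rgbtest(c)&(P[:,0]>box[0])&(P[:,0]<box[1])&(P[:,1]>box[2])&(P[:,1]<box[3])&(P[:,2]>zr[0])&(P[:,2]<zr[1])
    Q=P[ok]
    r=cv2.minAreaRect(Q[:,:2].astype(np.float32))
    return Q,r
blue=lambda c:(c[:,2]>c[:,0]+40)&(c[:,1]>c[:,0]+20)
red=lambda c:(c[:,0]>c[:,1]+70)&(c[:,0]>c[:,2]+70)
dark=lambda c:(c.max(1)<60)
E
python3 - <<'E'
from m import *
z=np.load("top.npz"); im,d=z["im"],z["d"]
for n,t,b,zr in [("blue",blue,(.3,.65,.2,.5),(.15,.3)),("red",red,(.3,.6,-.5,-.2),(.02,.12)),("mat",dark,(.3,.62,-.15,.15),(-.01,.015))]:
    Q,r=fit("top",im,d,t,b,zr)
    print(n,len(Q),"z pct",np.percentile(Q[:,2],[1,5,25,50,75,95,99]).round(3))
    h=np.percentile(Q[:,2],97)
    T=Q[Q[:,2]>h-.008] if n!="mat" else Q
    print("all",r,"rim",len(T),cv2.minAreaRect(T[:,:2].astype(np.float32)))
E
python3 - <<'E'
from h import *
o=bot.get_obs(); print(R.from_quat(o["orientation"]).as_matrix().round(3)); i=bot.camera_info("wrist"); E=np.array(i["extrinsics"])
c=-E[:3,:3].T@E[:3,3]; Rt=R.from_quat(o["orientation"]).as_matrix()
print("wrist cam in tool",(Rt.T@(c-o["position"])).round(3),"view dir tool",(Rt.T@(-E[2,:3])).round(2),"right",(Rt.T@E[0,:3]).round(2))
i=bot.camera_info("top"); E=np.array(i["extrinsics"]);print("top cam",(-E[:3,:3].T@E[:3,3]).round(3))
E
```

```text
blue 4020 z pct [0.161 0.162 0.164 0.166 0.195 0.206 0.208]
all ((0.4670041799545288, 0.35914409160614014), (0.13595332205295563, 0.18622130155563354), 8.976239204406738) rim 805 ((0.46671396493911743, 0.3593040704727173), (0.13591670989990234, 0.1861741840839386), 8.76265811920166)
red 2864 z pct [0.021 0.022 0.024 0.027 0.055 0.067 0.069]
all ((0.4613248109817505, -0.3522554636001587), (0.18487919867038727, 0.14481563866138458), 79.0363998413086) rim 551 ((0.455579936504364, -0.3515411615371704), (0.18364229798316956, 0.1351490020751953), 80.01361846923828)
mat 4136 z pct [-0.     0.001  0.003  0.004  0.005  0.007  0.009]
all ((0.47175395488739014, 0.013470888137817383), (0.20353031158447266, 0.16475766897201538), 89.98944091796875) rim 4136 ((0.47175395488739014, 0.013470888137817383), (0.20353031158447266, 0.16475766897201538), 89.98944091796875)
[[ 0.     0.968  0.252]
 [-0.     0.252 -0.968]
 [-1.     0.     0.   ]]
wrist cam in tool [-0.135  0.066 -0.   ] view dir tool [ 0.96 -0.26  0.  ] right [-0.  0.  1.]
top cam [0.355 0.005 1.052]
```

Poses found, and the sizes match what was given:

| Thing | x, y (m) | Yaw | Other |
|---|---|---|---|
| blue_top | (0.467, 0.359) | +8.9° | rim 0.206 |
| red_base | (0.456, -0.3515) | -10° | rim about 0.067 |
| mat | (0.471, 0.012) | 0° | – |

I'm moving up and over in an arc.

```bash
python3 -m pendant '[[1,-38,0,0,5.7,0,0],[1,-38,0,0,0,0,0],[1,-35,0,0,0,0,0],[1,0,31,-21,0,0,0],[1,0,31,-21,0,0,0],[1,0,31,-21,0,0,0],[1,0,31,-21,0,0,0],[1,0,31,-21,0,0,0],[1,0,31,-21,0,0,0],[1,0,31,-21,0,0,0],[1,0,31,-21,0,0,0],[1,0,31,-21,0,0,0]]'
```

```text
time_s: 1.75
position: [0.4113, -0.3977, 0.3506]
orientation: [0.46, 0.537, -0.46, 0.538]
wrist_force: [0.8, -1.1, -0.2]
width: 1.0
```

```bash
python3 -m pendant '[[1,0,31,-20,0,0,0],[1,0,31,-20,0,0,0],[1,0,5,-33,0,0,0],[1,0,5,-33,0,0,0],[1,0,5,-33,0,0,0],[1,0,5,-33,0,0,0],[1,0,5,-33,0,0,0],[1,0,5,-33,0,0,0],[1,0,5,-33,0,0,0],[1,0,5,-33,0,0,0],[1,0,5,-33,0,0,0],[1,0,5,-33,0,0,0]]'
python3 -c "
from h import *
o=bot.get_obs();print(o['time_s'],o['position'],R.from_quat(o['orientation']).as_matrix().round(3),o['q'])"
```

```text
time_s: 2.75
position: [0.4633, -0.0147, 0.3506]
orientation: [0.46, 0.537, -0.46, 0.538]
wrist_force: [0.5, 0.2, 0.0]
width: 1.003
2.75 [ 0.46328699 -0.01467051  0.35058733] [[ 0.001  0.988  0.155]
 [-0.001  0.155 -0.988]
 [-1.     0.001  0.001]] [ 3.74993898e-01 -4.17897146e-04 -4.33559181e-01  1.78003361e+00
  4.31926904e-04  1.36116301e+00 -1.47423749e+00]
```

```bash
python3 -m pendant '[[1,0,5,-33,0,0,0],[1,0,5,-33,0,0,0],[1,0,5,-33,0,0,0],[1,0,5,-33,0,0,0],[1,0,5,-33,0,0,0],[1,0,5,-33,0,0,0],[1,0,5,-33,0,0,0],[1,0,5,-33,0,0,0],[1,0,5,-33,0,0,0],[1,0,5,-32,0,0,0],[1,0,5,-20,0,0,0],[1,0,0,0,0,0,0]]'
cat > w.py <<'E'
import sys
from m import *
name,color,box,zr=sys.argv[1],globals()[sys.argv[2]],eval(sys.argv[3]),eval(sys.argv[4])
o=bot.get_obs(); info=bot.camera_info("wrist"); im,d=bot.read_camera("wrist")
cv2.imwrite(f"pics/{name}.png",im[...,::-1])
p=np.array(o["position"]);Rt=R.from_quat(o["orientation"]).as_matrix()
print(o["time_s"],p.round(4),"yaw(tray x) tool",np.degrees(np.arctan2(Rt[1,1],Rt[0,1])).round(2))
Q,r=fit("wrist",im,d,color,box,zr,info)
top=np.percentile(Q[:,2],98); T=Q[Q[:,2]>top-.006]
print("z",np.percentile(Q[:,2],[1,50,98]).round(4),"rim",cv2.minAreaRect(T[:,:2].astype(np.float32)),len(T))
# rib: points 10 mm below rim, near centre
c=cv2.minAreaRect(T[:,:2].astype(np.float32))[0]
B=Q[(np.abs(Q[:,2]-(top-.010))<.003)&(np.hypot(Q[:,0]-c[0],Q[:,1]-c[1])<.055)]
print("rib",len(B),B.mean(0).round(4),cv2.minAreaRect(B[:,:2].astype(np.float32)))
for n in [c,B.mean(0)[:2]]:
    e=np.r_[n,p[2]]-p; print("to go tool (mm)",(Rt.T@e*1000).round(1))
E
python3 w.py w1 blue "(.3,.65,.2,.5)" "(.15,.3)"
```

```text
time_s: 3.75
position: [0.4621, 0.3424, 0.3501]
orientation: [0.458, 0.54, -0.457, 0.538]
wrist_force: [0.0, 0.6, 0.6]
width: 0.999
3.75 [0.4621 0.3424 0.3501] yaw(tray x) tool 9.33
z [0.1625 0.1667 0.2067] rim ((0.46609005331993103, 0.36000901460647583), (0.13323071599006653, 0.18589283525943756), 8.972187042236328) 5172
rib 1440 [0.4681 0.3601 0.1958] ((0.46583184599876404, 0.3600521981716156), (0.10941171646118164, 0.01162811927497387), 8.821544647216797)
to go tool (mm) [  0.1   6.8 -16.7]
to go tool (mm) [  0.1   8.8 -16.4]
```

View pics/w1.png

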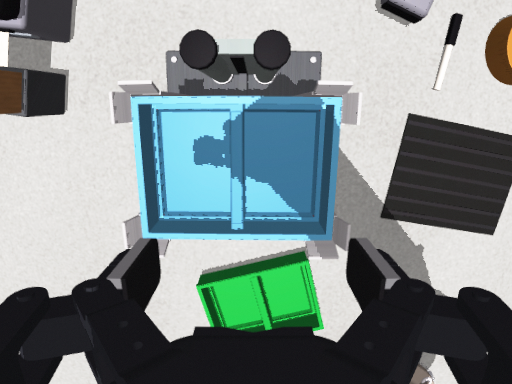

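Wrist view: the blue tray sits between the guides, its rim centred near px (237,167) with the rib vertical at about x=237. Rim and rib agree on (0.466, 0.360), 8.9°. I'm aligning and descending to TCP z of about 0.178.

```bash
python3 -m pendant '[[1,0,6,-17,0,0,0],[1,30,0,0,0,0,0],[1,35,0,0,0,0,0],[1,35,0,0,0,0,0],[1,30,0,0,0,0,0],[1,20,0,0,0,0,0],[1,12,0,0,0,0,0],[1,10,0,0,0,0,0],[1,0,0,0,0,0,0],[1,0,0,0,0,0,0]]' 40
python3 -c "
from h import *
o=bot.get_obs();Rt=R.from_quat(o['orientation']).as_matrix();print((Rt.T@(np.array([.466,.360,.178])-o['position'])*1000).round(1),np.degrees(np.arctan2(Rt[1,1],Rt[0,1])))"
```

```text
time_s: 4.63
position: [0.4679, 0.3547, 0.179]
orientation: [0.46, 0.537, -0.46, 0.537]
wrist_force: [0.2, 1.2, 1.1]
width: 1.002
[ 1.  -1.1 -5.5] 8.86070384991699
```

```bash
python3 -m pendant '[[1,0,-1,-5.5,0,0,0],[1,0,0,0,0,0,0],[-1,0,0,0,0,0,0],[-1,0,0,0,0,0,0],[-1,0,0,0,0,0,0],[-1,0,0,0,0,0,0],[-1,0,0,0,0,0,0],[-1,0,0,0,0,0,0],[-1,0,0,0,0,0,0],[-1,0,0,0,0,0,0]]' 40
```

```text
time_s: 5.47
position: [0.4654, 0.3599, 0.1782]
orientation: [0.46, 0.537, -0.46, 0.537]
wrist_force: [-0.5, 0.4, 0.3]
width: 0.134
```

The jaws hold the rib (11.4 mm opening). Lifting straight up.

```bash
python3 -m pendant '[[-1,-5,0,0,0,0,0],[-1,-10,0,0,0,0,0],[-1,-12,0,0,0,0,0],[-1,-12,0,0,0,0,0],[-1,-12,0,0,0,0,0],[-1,-12,0,0,0,0,0],[-1,-12,0,0,0,0,0],[-1,-12,0,0,0,0,0],[-1,-12,0,0,0,0,0],[-1,-12,0,0,0,0,0],[-1,-10,0,0,0,0,0],[-1,0,0,0,0,0,0]]'
```

```text
time_s: 6.47
position: [0.4662, 0.3612, 0.302]
orientation: [0.461, 0.537, -0.458, 0.538]
wrist_force: [0.1, 0.7, -1.3]
width: 0.127
```

```bash
python3 -c "
from h import *
im,d=bot.read_camera('scene');cv2.imwrite('pics/s1.png',im[100:250,200:420,::-1].repeat(3,0).repeat(3,1))"
```

```text
(no output)
```

View pics/s1.png

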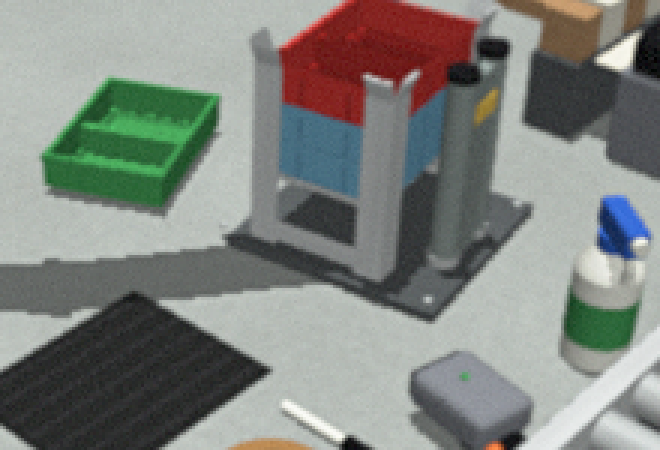

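The scene crop shows the red tray now on top of the stack at about px (375,60), with the blue trays below. Moving to the mat with the same yaw, since the tray fits as it is.

```bash
python3 -m pendant '[[-1,0,-2,12,0,0,0],[-1,0,-4,25,0,0,0],[-1,0,-5,33,0,0,0],[-1,0,-5,34,0,0,0],[-1,0,-5,34,0,0,0],[-1,0,-5,34,0,0,0],[-1,0,-5,34,0,0,0],[-1,0,-5,34,0,0,0],[-1,0,-5,34,0,0,0],[-1,0,-5,34,0,0,0],[-1,0,-3,25,0,0,0],[-1,0,-1,12,0,0,0]]'
```

```text
time_s: 7.52
position: [0.4679, 0.0057, 0.2981]
orientation: [0.46, 0.536, -0.463, 0.536]
wrist_force: [0.3, 0.1, -1.9]
width: 0.129
```

```bash
python3 -m pendant '[[-1,15,0,0,0,0,0],[-1,30,0,0,0,0,0],[-1,35,0,0,0,0,0],[-1,35,0,0,0,0,0],[-1,35,0,0,0,0,0],[-1,35,0,0,0,0,0],[-1,30,0,0,0,0,0],[-1,20,0,0,0,0,0],[-1,13,0,0,0,0,0],[-1,9,0,0,0,0,0],[-1,6,0,0,0,0,0],[-1,0,0,0,0,0,0]]'
```

```text
time_s: 8.52
position: [0.4684, 0.0109, 0.0354]
orientation: [0.459, 0.538, -0.46, 0.537]
wrist_force: [0.2, -0.7, -1.4]
width: 0.13
```

```bash
python3 -m pendant '[[-1,6,0,0,0,0,0],[-1,5,0,0,0,0,0],[-1,2,0,0,0,0,0],[-1,1,0,0,0,0,0],[-1,1,0,0,0,0,0],[-1,0,0,0,0,0,0]]'
```

```text
time_s: 9.02
position: [0.4695, 0.0115, 0.0214]
orientation: [0.46, 0.537, -0.46, 0.537]
wrist_force: [0.6, 0.1, -1.9]
width: 0.132
```

Not in contact yet: the tray's weight is still on the wrist. Continuing in 1 mm rows.

```bash
python3 -m pendant '[[-1,1,0,0,0,0,0],[-1,1,0,0,0,0,0],[-1,1,0,0,0,0,0],[-1,0,0,0,0,0,0]]'
```

```text
time_s: 9.35
position: [0.4698, 0.0114, 0.0201]
orientation: [0.459, 0.537, -0.46, 0.538]
wrist_force: [-5.9, -0.7, 17.1]
width: 0.134
```

Seated (contact at TCP z = 0.020, so TCP = origin + 17 mm). I'm releasing, rising and returning to above the dispenser.

```bash
python3 -m pendant '[[1,-1,0,0,0,0,0],[1,0,0,0,0,0,0],[1,0,0,0,0,0,0],[1,0,0,0,0,0,0],[1,0,0,0,0,0,0],[1,-10,0,0,0,0,0],[1,-25,0,0,0,0,0],[1,-35,0,0,0,0,0],[1,-38,0,0,0,0,0],[1,-38,0,0,0,0,0],[1,-38,0,0,0,0,0],[1,-38,0,0,0,0,0]]'
```

```text
time_s: 10.35
position: [0.4688, 0.0117, 0.2438]
orientation: [0.46, 0.537, -0.459, 0.538]
wrist_force: [1.3, -0.0, 0.0]
width: 1.002
```

```bash
python3 -m pendant '[[1,-35,0,-10,0,0,0],[1,-35,4,-20,0,0,0],[1,-28,5,-33,0,0,0],[1,0,5,-33,0,0,0],[1,0,5,-33,0,0,0],[1,0,5,-33,0,0,0],[1,0,5,-33,0,0,0],[1,0,5,-33,0,0,0],[1,0,5,-33,0,0,0],[1,0,5,-33,0,0,0],[1,0,5,-31,0,0,0],[1,0,4,-20,0,0,0]]'
```

```text
time_s: 11.35
position: [0.4667, 0.3626, 0.3386]
orientation: [0.459, 0.539, -0.458, 0.538]
wrist_force: [-0.1, 0.1, 0.5]
width: 0.996
```

```bash
python3 -m pendant '[[1,0,0,0,0,0,0],[1,0,0,0,0,0,0]]'; python3 w.py w2 red "(.3,.65,.2,.5)" "(.14,.3)"
```

```text
time_s: 11.52
position: [0.4674, 0.3601, 0.3381]
orientation: [0.459, 0.538, -0.459, 0.538]
wrist_force: [0.0, -0.3, 0.8]
width: 0.999
11.5167 [0.4674 0.3601 0.3381] yaw(tray x) tool 9.08
z [0.1571 0.1611 0.2013] rim ((0.46571141481399536, 0.3595845103263855), (0.13477064669132233, 0.18598099052906036), 8.997185707092285) 5284
rib 1484 [0.4677 0.3603 0.1904] ((0.46556153893470764, 0.3597157597541809), (0.1094011589884758, 0.011578625068068504), 8.84853458404541)
to go tool (mm) [ 0.  -1.8  0.2]
to go tool (mm) [-0.   0.3 -0.1]
```

Red tray rim z is 0.201, well centred. Descending 165 mm and gripping.

```bash
python3 -m pendant '[[1,20,-1.5,0,0,0,0],[1,35,0,0,0,0,0],[1,35,0,0,0,0,0],[1,30,0,0,0,0,0],[1,20,0,0,0,0,0],[1,12,0,0,0,0,0],[1,9,0,0,0,0,0],[1,4,0,0,0,0,0],[1,0,0,0,0,0,0],[1,0,0,0,0,0,0]]'
```

```text
time_s: 12.4
position: [0.4676, 0.3592, 0.1743]
orientation: [0.46, 0.537, -0.459, 0.537]
wrist_force: [-1.2, -0.1, 0.0]
width: 0.998
```

```bash
python3 -m pendant '[[-1,0,0,0,0,0,0],[-1,0,0,0,0,0,0],[-1,0,0,0,0,0,0],[-1,0,0,0,0,0,0],[-1,0,0,0,0,0,0],[-1,0,0,0,0,0,0],[-1,0,0,0,0,0,0],[-1,0,0,0,0,0,0]]'
```

```text
time_s: 13.07
position: [0.4669, 0.3589, 0.1731]
orientation: [0.46, 0.537, -0.46, 0.537]
wrist_force: [0.1, 0.1, -0.4]
width: 0.129
```

```bash
python3 -m pendant '[[-1,-5,0,0,0,0,0],[-1,-10,0,0,0,0,0],[-1,-12,0,0,0,0,0],[-1,-12,0,0,0,0,0],[-1,-12,0,0,0,0,0],[-1,-12,0,0,0,0,0],[-1,-12,0,0,0,0,0],[-1,-12,0,0,0,0,0],[-1,-12,0,0,0,0,0],[-1,-12,0,0,0,0,0],[-1,-10,0,0,0,0,0],[-1,0,0,0,0,0,0]]'
```

```text
time_s: 14.07
position: [0.4677, 0.3599, 0.2968]
orientation: [0.461, 0.537, -0.458, 0.538]
wrist_force: [0.4, 0.4, -2.7]
width: 0.132
```

```bash
python3 -m pendant '[[-1,0,-2,12,0,0,0],[-1,0,-4,25,0,0,0],[-1,0,-5,33,0,0,0],[-1,0,-6,35,0,0,0],[-1,0,-6,35,0,0,0],[-1,0,-6,35,0,0,0],[-1,0,-6,35,0,0,0],[-1,0,-6,35,0,0,0],[-1,0,-6,35,0,0,0],[-1,0,-6,35,0,0,0],[-1,0,-6,35,0,0,0],[-1,0,-6,35,0,0,0]]'
```

```text
time_s: 15.07
position: [0.4607, -0.0341, 0.2934]
orientation: [0.459, 0.537, -0.46, 0.537]
wrist_force: [1.0, -0.3, -1.0]
width: 0.133
```

```bash
python3 -m pendant '[[-1,0,-6,35,0,0,0],[-1,0,-6,35,0,0,0],[-1,0,-6,35,0,0,0],[-1,0,-6,35,0,0,0],[-1,0,-6,35,0,0,0],[-1,0,-6,35,0,0,0],[-1,0,-6,35,0,0,0],[-1,0,-6,33,5,0,0],[-1,0,-2,17,5,0,0],[-1,0,0,0,5,0,0],[-1,0,0,0,3.9,0,0],[-1,0,0,0,0,0,0]]'
cat > t.py <<'E'
import sys
from h import *
x,y,z,yaw=map(float,sys.argv[1:])
o=bot.get_obs();Rt=R.from_quat(o['orientation']).as_matrix()
print("go tool mm",(Rt.T@(np.array([x,y,z])-o['position'])*1000).round(1),"turn about tool x",round(np.degrees(np.arctan2(Rt[1,1],Rt[0,1]))-yaw,2), "tilt",Rt[2,1:].round(4))
E
python3 t.py .456 -.3515 .3 -10
```

```text
time_s: 16.07
position: [0.4555, -0.3313, 0.2928]
orientation: [-0.542, -0.455, 0.543, -0.453]
wrist_force: [-0.5, -0.4, -2.5]
width: 0.132
go tool mm [-7.2  4.  19.8] turn about tool x -0.15 tilt [-0.0025 -0.0011]
```

```bash
python3 - <<'E'
from m import *
z=np.load("top.npz"); im,d=z["im"],z["d"]
for n,t,b,zr,c0,yaw,rz in [("blue",blue,(.3,.65,.2,.5),(.15,.3),(.466,.36),8.9,.2065),("red",red,(.3,.6,-.5,-.2),(.02,.12),(.4556,-.3515),-10,.065)]:
    Q,r=fit("top",im,d,t,b,zr); print(n,np.percentile(Q[:,2],[90,95,98]).round(4))
    rz=np.percentile(Q[:,2],93)
    for yw in (yaw,):
        a=np.radians(yw); M=np.array([[np.cos(a),np.sin(a)],[-np.sin(a),np.cos(a)]])
        T=Q[np.abs(Q[:,2]-rz)<.006]; L=(T[:,:2]-c0)@M.T*1000
        print(" rim extents mm",np.percentile(L,[.5,99.5],axis=0).round(1).tolist())
        rib=Q[np.abs(Q[:,2]-(rz-.010))<.003]; l=(rib[:,:2]-c0)@M.T*1000
        l=l[(abs(l[:,0])<50)&(abs(l[:,1])<20)]
        print(" rib y",len(l),np.percentile(l[:,1],[5,50,95]).round(1),"slope deg",np.degrees(np.polyfit(l[:,0],l[:,1],1)[0]).round(2))
        for s in(-1,1):
            w=L[(abs(L[:,1]-s*87)<5)&(abs(L[:,0])<55)]; print("  end",s,w[:,1].mean().round(1),np.degrees(-np.polyfit(w[:,1]*0+w[:,0],w[:,1],1)[0]).round(2))
            w=L[(abs(L[:,0]-s*62)<5)&(abs(L[:,1])<75)]; print("  side",s,w[:,0].mean().round(1),"slope",np.degrees(-np.polyfit(w[:,1],w[:,0],1)[0]).round(2))
E
```

```text
blue [0.2053 0.2064 0.2074]
 rim extents mm [[-66.5, -93.4], [67.0, 91.7]]
 rib y 206 [-8.7 -2.9  3. ] slope deg 0.7
  end -1 -89.6 0.87
  side -1 -63.1 slope 0.62
  end 1 85.3 -0.19
  side 1 62.7 slope -0.01
red [0.0653 0.0666 0.0679]
 rim extents mm [[-66.8, -91.6], [67.4, 91.5]]
 rib y 122 [-3.2  1.2  5.4] slope deg -0.86
  end -1 -87.1 1.02
  side -1 -62.5 slope -0.96
  end 1 89.0 0.56
  side 1 63.1 slope 0.2
```

The red base rim fits (0.456, -0.351) to about 1 mm. Aligning, then descending to just above it.

```bash
python3 -m pendant '[[-1,0,4,20,0,0,0],[-1,15,0,0,0,0,0],[-1,30,0,0,0,0,0],[-1,35,0,0,0,0,0],[-1,35,0,0,0,0,0],[-1,30,0,0,0,0,0],[-1,20,0,0,0,0,0],[-1,13,0,0,0,0,0],[-1,10,0,0,0,0,0],[-1,0,0,0,0,0,0],[-1,0,0,0,0,0,0],[-1,0,0,0,0,0,0]]'; python3 t.py .456 -.351 .0745 -10
```

```text
time_s: 17.07
position: [0.4582, -0.3517, 0.1072]
orientation: [0.542, 0.454, -0.541, 0.455]
wrist_force: [0.2, -0.1, -2.4]
width: 0.132
go tool mm [32.7 -2.4 -0.3] turn about tool x 0.03 tilt [0.0019 0.001 ]
```

```bash
python3 -m pendant '[[-1,8,-2,0,0,0,0],[-1,8,0,0,0,0,0],[-1,5,0,0,0,0,0],[-1,4,0,0,0,0,0],[-1,3,0,0,0,0,0],[-1,2,0,0,0,0,0],[-1,0,0,0,0,0,0],[-1,0,0,0,0,0,0]]'; python3 t.py .456 -.351 .0745 -10
```

```text
time_s: 17.73
position: [0.4557, -0.3508, 0.0761]
orientation: [0.542, 0.455, -0.542, 0.455]
wrist_force: [-0.2, -0.2, -2.5]
width: 0.132
go tool mm [1.6 0.4 0.1] turn about tool x 0.01 tilt [0.0001 0.    ]
```

The foot went into the opening without touching. Creeping down to contact.

```bash
python3 -m pendant '[[-1,1,0,0,0,0,0],[-1,1,0,0,0,0,0],[-1,0,0,0,0,0,0]]'
```

```text
time_s: 17.98
position: [0.4559, -0.3511, 0.0748]
orientation: [0.542, 0.454, -0.542, 0.455]
wrist_force: [-0.5, -0.1, 2.3]
width: 0.13
```

Contact at z = 0.0748, as expected for fully home (0.0745). Releasing, rising and looking.

```bash
python3 -m pendant '[[1,0,0,0,0,0,0],[1,0,0,0,0,0,0],[1,0,0,0,0,0,0],[1,0,0,0,0,0,0],[1,0,0,0,0,0,0],[1,-10,0,0,0,0,0],[1,-25,0,0,0,0,0],[1,-35,0,0,0,0,0],[1,-38,0,0,0,0,0],[1,-38,0,0,0,0,0],[1,-25,0,0,0,0,0],[1,0,0,0,0,0,0]]'; python3 w.py w3 red "(.3,.65,-.5,-.2)" "(.01,.2)"
```

```text
time_s: 18.98
position: [0.4588, -0.3528, 0.2529]
orientation: [0.543, 0.45, -0.541, 0.459]
wrist_force: [1.2, 1.1, 0.5]
width: 1.006
18.9833 [ 0.4588 -0.3528  0.2529] yaw(tray x) tool -10.0
z [0.0584 0.0622 0.1027] rim ((0.4549444317817688, -0.3504936993122101), (0.18367773294448853, 0.13335192203521729), 80.0494155883789) 4856
rib 1362 [ 0.4576 -0.3507  0.0918] ((0.4550710916519165, -0.3501318693161011), (0.011882752180099487, 0.10944681614637375), 80.17976379394531)
to go tool (mm) [-0.1 -4.2 -1.6]
to go tool (mm) [-0.  -1.6 -1.8]
```

View pics/w3.png

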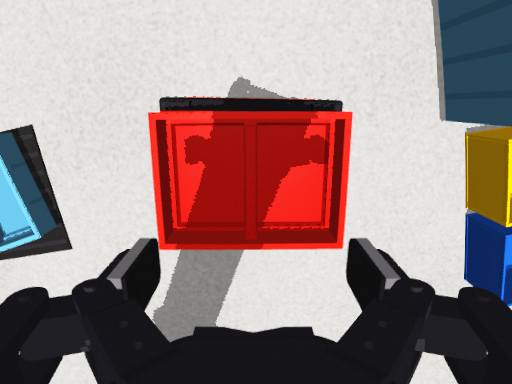

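Wrist view: the red tray is square over the stand at px (250,180). Its rim is at 0.1027, 36.7 mm above the base rim, so it is nested home. Back to the blue tray on the mat.

```bash
python3 -m pendant '[[1,0,0,0,-6.3,0,0],[1,0,0,0,-6.3,0,0],[1,0,0,0,-6.3,0,0],[1,0,5,-28,0,0,0],[1,0,6,-38,0,0,0],[1,0,6,-38,0,0,0],[1,0,6,-38,0,0,0],[1,0,6,-38,0,0,0],[1,0,6,-38,0,0,0],[1,0,6,-38,0,0,0],[1,0,6,-38,0,0,0],[1,0,6,-38,0,0,0]]'; python3 -m pendant '[[1,0,4,-20,0,0,0],[1,0,0,0,0,0,0],[1,0,0,0,0,0,0],[1,0,0,0,0,0,0]]'; python3 w.py w4 blue "(.3,.65,-.2,.2)" "(.0,.2)"; python3 t.py .4695 .0115 .0195 8.9
```

```text
time_s: 20.03
position: [0.4553, -0.0129, 0.2444]
orientation: [0.459, 0.538, -0.46, 0.537]
wrist_force: [0.8, 0.5, 0.2]
width: 1.002
time_s: 20.37
position: [0.4568, 0.0045, 0.2444]
orientation: [0.459, 0.537, -0.461, 0.537]
wrist_force: [0.1, -0.8, -0.0]
width: 0.998
20.3667 [0.4568 0.0045 0.2444] yaw(tray x) tool 8.83
z [0.0042 0.0078 0.0488] rim ((0.47315046191215515, 0.012147985398769379), (0.13278236985206604, 0.1837524175643921), 8.891562461853027) 3833
rib 1074 [0.4741 0.0126 0.0379] ((0.47270601987838745, 0.01266569271683693), (0.10908493399620056, 0.011284466832876205), 8.886399269104004)
to go tool (mm) [-0.  17.3 -5. ]
to go tool (mm) [-0.  18.3 -5.3]
go tool mm [225.   13.8  -5.5] turn about tool x -0.14 tilt [-0.0014  0.0004]
```

```bash
python3 -m pendant '[[1,15,14,-5.5,0,0,0],[1,30,0,0,0,0,0],[1,37,0,0,0,0,0],[1,37,0,0,0,0,0],[1,35,0,0,0,0,0],[1,30,0,0,0,0,0],[1,20,0,0,0,0,0],[1,12,0,0,0,0,0],[1,8,0,0,0,0,0],[1,0,0,0,0,0,0],[1,0,0,0,0,0,0],[1,0,0,0,0,0,0]]'; python3 t.py .4695 .0115 .0205 8.9
```

```text
time_s: 21.42
position: [0.4713, 0.0129, 0.0219]
orientation: [0.46, 0.537, -0.46, 0.538]
wrist_force: [1.4, -0.1, 0.6]
width: 1.003
go tool mm [ 1.4 -2.   1.1] turn about tool x -0.06 tilt [0.0017 0.0006]
```

```bash
python3 -m pendant '[[1,1,-2,1,0,0,0],[1,0,0,0,0,0,0],[-1,0,0,0,0,0,0],[-1,0,0,0,0,0,0],[-1,0,0,0,0,0,0],[-1,0,0,0,0,0,0],[-1,0,0,0,0,0,0],[-1,0,0,0,0,0,0],[-1,0,0,0,0,0,0],[-1,0,0,0,0,0,0]]'; python3 -m pendant '[[-1,-5,0,0,0,0,0],[-1,-15,0,0,0,0,0],[-1,-30,0,0,0,0,0],[-1,-35,0,0,0,0,0],[-1,-37,0,0,0,0,0],[-1,-37,0,0,0,0,0],[-1,-37,0,0,0,0,0],[-1,-35,0,0,0,0,0],[-1,-30,0,0,0,0,0],[-1,-15,0,0,0,0,0],[-1,-5,0,0,0,0,0],[-1,0,0,0,0,0,0]]'
python3 t.py .4655 .3600 .3 8.9
```

```text
time_s: 22.25
position: [0.469, 0.0124, 0.0202]
orientation: [0.46, 0.537, -0.459, 0.537]
wrist_force: [0.8, 0.8, 0.7]
width: 0.13
time_s: 23.25
position: [0.4686, 0.0121, 0.3018]
orientation: [0.46, 0.537, -0.46, 0.538]
wrist_force: [0.2, -0.5, -1.7]
width: 0.128
go tool mm [   1.6   50.7 -344.2] turn about tool x -0.0 tilt [0.0014 0.0009]
```

```bash
python3 -m pendant '[[-1,0,2,-12,0,0,0],[-1,0,4,-25,0,0,0],[-1,0,5,-33,0,0,0],[-1,0,5,-34,0,0,0],[-1,0,5,-34,0,0,0],[-1,0,5,-34,0,0,0],[-1,0,5,-34,0,0,0],[-1,0,5,-34,0,0,0],[-1,0,5,-34,0,0,0],[-1,0,5,-34,0,0,0],[-1,0,3,-24,0,0,0],[-1,0,2,-12,0,0,0]]'; python3 -m pendant '[[-1,0,0,0,0,0,0],[-1,0,0,0,0,0,0],[-1,0,0,0,0,0,0]]'
python3 t.py .4655 .3600 .24 8.9
python3 - <<'E'
from m import *
im,d=bot.read_camera("scene");cv2.imwrite('pics/s2.png',cv2.resize(im[70:220,240:420,::-1],None,fx=4,fy=4))
Q,r=fit("scene",im,d,blue,(.35,.6,.25,.47),(.05,.35)); h,e=np.histogram(Q[:,2],bins=np.arange(.05,.36,.01));print(dict(zip(e.round(2),h)))
E
```

```text
time_s: 24.25
position: [0.4629, 0.3631, 0.2984]
orientation: [0.457, 0.54, -0.459, 0.537]
wrist_force: [-1.2, -0.1, -2.2]
width: 0.128
time_s: 24.5
position: [0.4662, 0.3575, 0.2998]
orientation: [0.459, 0.536, -0.461, 0.537]
wrist_force: [-0.0, -0.1, -2.6]
width: 0.134
go tool mm [59.8 -0.2 -2.8] turn about tool x -0.12 tilt [-0.0016  0.0029]
{np.float64(0.05): np.int64(0), np.float64(0.06): np.int64(0), np.float64(0.07): np.int64(0), np.float64(0.08): np.int64(0), np.float64(0.09): np.int64(0), np.float64(0.1): np.int64(0), np.float64(0.11): np.int64(0), np.float64(0.12): np.int64(30), np.float64(0.13): np.int64(120), np.float64(0.14): np.int64(120), np.float64(0.15): np.int64(227), np.float64(0.16): np.int64(357), np.float64(0.17): np.int64(383), np.float64(0.18): np.int64(447), np.float64(0.19): np.int64(425), np.float64(0.2): np.int64(79), np.float64(0.21): np.int64(1), np.float64(0.22): np.int64(0), np.float64(0.23): np.int64(0), np.float64(0.24): np.int64(0), np.float64(0.25): np.int64(0), np.float64(0.26): np.int64(0), np.float64(0.27): np.int64(0), np.float64(0.28): np.int64(62), np.float64(0.29): np.int64(372), np.float64(0.3): np.int64(454), np.float64(0.31): np.int64(504), np.float64(0.32): np.int64(431), np.float64(0.33): np.int64(1), np.float64(0.34): np.int64(0)}
```

View pics/s2.png

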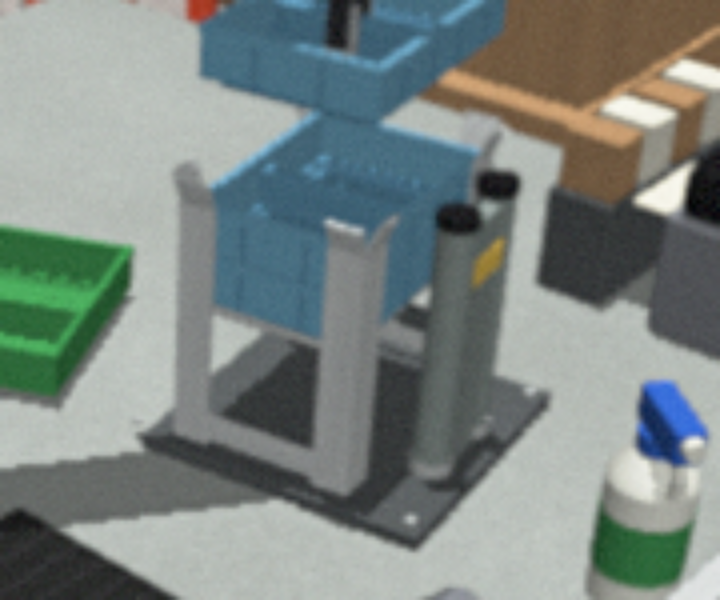

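Scene crop: the held blue tray at px (350,50) is above the guides. The blue_mid rim is at about 0.20 (px 330,170) between them. Lowering into the guides.

```bash
python3 -m pendant '[[-1,0,0,-1.5,0,0,0],[-1,12,0,0,0,0,0],[-1,15,0,0,0,0,0],[-1,12,0,0,0,0,0],[-1,5,0,0,0,0,0],[-1,0,0,0,0,0,0],[-1,0,0,0,0,0,0]]';python3 t.py .4655 .3600 .209 8.9
```

```text
time_s: 25.13
position: [0.4655, 0.3611, 0.2568]
orientation: [0.46, 0.537, -0.46, 0.537]
wrist_force: [0.8, -0.5, -1.2]
width: 0.13
go tool mm [47.8 -0.1  1.1] turn about tool x -0.01 tilt [-0.0004  0.0003]
```

```bash
python3 -m pendant '[[-1,6,0,1,0,0,0],[-1,8,0,0,0,0,0],[-1,8,0,0,0,0,0],[-1,8,0,0,0,0,0],[-1,6,0,0,0,0,0],[-1,5,0,0,0,0,0],[-1,4,0,0,0,0,0],[-1,3,0,0,0,0,0],[-1,0,0,0,0,0,0]]';python3 t.py .4655 .3600 .209 8.9
```

```text
time_s: 25.88
position: [0.4644, 0.3603, 0.2084]
orientation: [0.459, 0.538, -0.46, 0.537]
wrist_force: [-2.6, -1.4, -3.3]
width: 0.129
go tool mm [-0.6  1.   0.4] turn about tool x 0.05 tilt [-0.0023  0.0008]
```

```bash
python3 -m pendant '[[-1,3,1,0,0,0,0],[-1,4,0,0,0,0,0],[-1,4,0,0,0,0,0],[-1,4,0,0,0,0,0],[-1,4,0,0,0,0,0],[-1,4,0,0,0,0,0],[-1,3,0,0,0,0,0],[-1,2,0,0,0,0,0],[-1,0,0,0,0,0,0],[-1,0,0,0,0,0,0],[-1,0,0,0,0,0,0]]';python3 t.py .4655 .3600 .178 8.9
```

```text
time_s: 26.8
position: [0.4643, 0.3609, 0.1807]
orientation: [0.458, 0.538, -0.46, 0.537]
wrist_force: [-6.0, -0.3, -0.6]
width: 0.135
go tool mm [2.7 1.  1.1] turn about tool x 0.08 tilt [-0.0037  0.0001]
```

```bash
python3 -m pendant '[[-1,1,-2,0,0,0,0],[-1,2,0,0,0,0,0],[-1,1,0,0,0,0,0],[-1,0,0,0,0,0,0],[-1,0,0,0,0,0,0],[-1,0,0,0,0,0,0]]'
```

```text
time_s: 27.3
position: [0.4644, 0.3606, 0.177]
orientation: [0.46, 0.538, -0.46, 0.537]
wrist_force: [-3.7, 1.0, -0.2]
width: 0.132
```

Nearly weight-balanced. Releasing, rising and measuring.

```bash
python3 -m pendant '[[-0.5,0,0,0,0,0,0],[0.2,0,0,0,0,0,0],[1,0,0,0,0,0,0],[1,0,0,0,0,0,0],[1,0,0,0,0,0,0],[1,0,0,0,0,0,0],[1,-10,0,0,0,0,0],[1,-25,0,0,0,0,0],[1,-35,0,0,0,0,0],[1,-38,0,0,0,0,0],[1,-38,0,0,0,0,0],[1,-27,0,0,0,0,0]]'; python3 -m pendant '[[1,0,0,0,0,0,0],[1,0,0,0,0,0,0],[1,0,0,0,0,0,0],[1,0,0,0,0,0,0],[1,0,0,0,0,0,0],[1,0,0,0,0,0,0]]'; python3 w.py w5 blue "(.3,.65,.2,.5)" "(.14,.3)"
python3 - <<'E'
from m import *
im,d=bot.read_camera("scene");cv2.imwrite('pics/s3.png',cv2.resize(im[70:220,240:420,::-1],None,fx=4,fy=4))
E
```

```text
time_s: 28.3
position: [0.4648, 0.3611, 0.3547]
orientation: [0.461, 0.537, -0.458, 0.538]
wrist_force: [0.7, 0.8, 0.5]
width: 0.995
time_s: 28.8
position: [0.4643, 0.3597, 0.3488]
orientation: [0.459, 0.537, -0.46, 0.537]
wrist_force: [0.3, -0.1, 0.1]
width: 0.998
28.8 [0.4643 0.3597 0.3488] yaw(tray x) tool 8.91
z [0.1616 0.1655 0.2059] rim ((0.4685705900192261, 0.3620579242706299), (0.13411131501197815, 0.18496495485305786), 9.20562744140625) 5103
rib 1419 [0.4716 0.3624 0.1949] ((0.4685851037502289, 0.36197060346603394), (0.1095765009522438, 0.011701715178787708), 8.64167308807373)
to go tool (mm) [-0.   4.6 -1.6]
to go tool (mm) [-0.   7.6 -1.5]
```

View pics/s3.png

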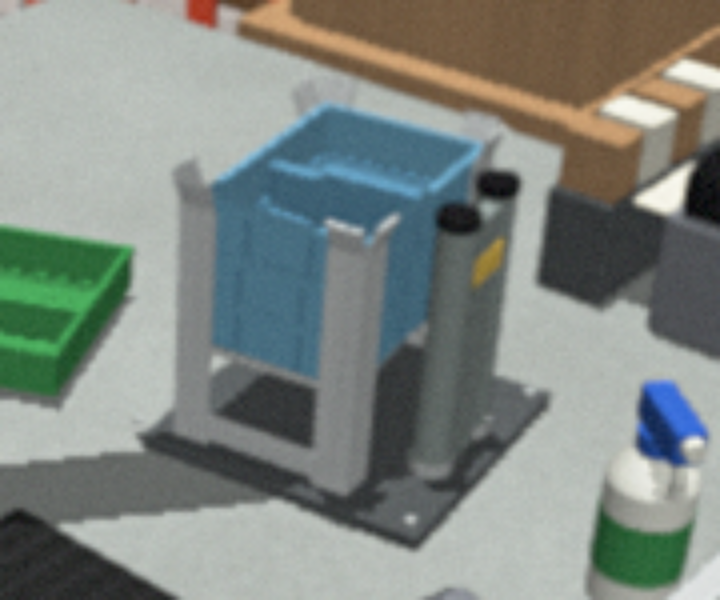

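The tray is in, but it sits 2.5 mm off its earlier position and the rim is slightly high, so I'll check whether it is fully home. I'll measure the stack height from its side (expect 119 mm from low underside to rim).

```bash
python3 - <<'E'
from m import *
im,d=bot.read_camera("scene"); np.savez("s3.npz",im=im,d=d)
Q,r=fit("scene",im,d,blue,(.35,.6,.25,.47),(.03,.35))
a=np.radians(8.9); L=(Q[:,:2]-[.4659,.3599])@np.array([[np.cos(a),-np.sin(a)],[np.sin(a),np.cos(a)]])*1000
Z=Q[:,2]*1000
for nm,m in [("-y face",(L[:,1]<-78)&(abs(L[:,0])<45)),("+x face",(L[:,0]>55)&(abs(L[:,1])<70))]:
    print(nm,m.sum(),"z",np.percentile(Z[m],[0,1,99,100]).round(1))
    k=1 if nm=="-y face" else 0
    for z0 in range(70,212,4):
        s=m&(Z>=z0)&(Z<z0+4)
        if s.sum()>3: print(z0+2,np.median(L[s,k]).round(1),s.sum(),end=" | ")
    print()
# tilt: rim plane from wrist
i=bot.camera_info("wrist"); im,d=bot.read_camera("wrist")
Q,r=fit("wrist",im,d,blue,(.3,.65,.2,.5),(.14,.3),i)
for nm,lo,hi in [("rim",.201,.212),("floor",.160,.170)]:
    T=Q[(Q[:,2]>lo)&(Q[:,2]<hi)]; A=np.c_[T[:,:2]-[.467,.36],np.ones(len(T))]
    print(nm,np.linalg.lstsq(A,T[:,2],rcond=None)[0].round(4),len(T))
E
```

```text
-y face 981 z [ 93.1  95.8 205.5 207.5]
96 -89.9 28 | 100 -91.2 28 | 104 -90.9 28 | 108 -91.4 33 | 112 -90.0 34 | 116 -90.8 37 | 120 -90.6 28 | 124 -91.3 28 | 128 -91.5 37 | 132 -91.2 38 | 136 -90.3 30 | 140 -91.1 38 | 144 -91.0 31 | 148 -90.8 33 | 152 -91.0 41 | 156 -90.1 30 | 160 -90.9 30 | 164 -91.7 36 | 168 -89.9 52 | 172 -89.0 29 | 176 -89.2 41 | 180 -88.7 39 | 184 -89.2 28 | 188 -88.6 41 | 192 -89.3 31 | 196 -89.3 35 | 200 -89.6 35 | 204 -89.1 54 | 208 -90.5 5 | 
+x face 437 z [ 94.4  98.6 206.3 214.2]
100 67.1 14 | 104 66.5 13 | 108 66.3 13 | 112 66.8 10 | 116 66.9 18 | 120 67.0 8 | 124 67.6 10 | 128 67.3 17 | 132 66.4 15 | 136 66.7 13 | 140 66.5 15 | 144 66.5 13 | 148 67.0 12 | 152 66.7 15 | 156 66.7 10 | 160 67.6 9 | 164 67.9 8 | 168 70.0 10 | 172 70.4 13 | 176 69.7 15 | 180 70.7 16 | 184 70.1 19 | 188 70.7 21 | 192 70.3 20 | 196 70.3 27 | 200 70.1 20 | 204 69.2 55 | 
rim [ 0.0016 -0.0005  0.2047] 5008
floor [-0.0021 -0.0002  0.1639] 16563
```

The upper faces show blue_top about 3.3 mm off in x and 1.8 mm off in y from the trays below. It is riding on the taper (z of about 39–40 mm), which is marginal. I'll regrip, shift it to centre, ease it down and release.

```bash
python3 -m pendant '[[1,15,4,-2,0,0,0],[1,35,0,0,0,0,0],[1,35,0,0,0,0,0],[1,35,0,0,0,0,0],[1,22,0,0,0,0,0],[1,14,0,0,0,0,0],[1,9,0,0,0,0,0],[1,5,0,0,0,0,0],[1,0,0,0,0,0,0],[1,0,0,0,0,0,0],[1,0,0,0,0,0,0]]';python3 t.py .4685 .362 .178 8.9
```

```text
time_s: 29.92
position: [0.4689, 0.3635, 0.1814]
orientation: [0.461, 0.537, -0.459, 0.537]
wrist_force: [0.7, -0.5, -0.8]
width: 1.003
go tool mm [ 3.4 -0.6  1.4] turn about tool x 0.0 tilt [ 0.0021 -0.0011]
```

```bash
python3 -m pendant '[[1,3,-0.5,1.5,0,0,0],[1,0,0,0,0,0,0],[-1,0,0,0,0,0,0],[-1,0,0,0,0,0,0],[-1,0,0,0,0,0,0],[-1,0,0,0,0,0,0],[-1,0,0,0,0,0,0],[-1,0,0,0,0,0,0],[-1,0,0,0,0,0,0],[-1,0,0,0,0,0,0]]';python3 t.py .4659 .3602 .178 8.9
```

```text
time_s: 30.75
position: [0.468, 0.3612, 0.177]
orientation: [0.46, 0.537, -0.46, 0.537]
wrist_force: [-0.1, -0.1, 0.7]
width: 0.127
go tool mm [-1.  -2.2  0.7] turn about tool x 0.0 tilt [-0.      0.0001]
```

Gripped at centre. Shifting 3 mm back in x and 1.5 mm in y, then pressing down slightly.

```bash
python3 -m pendant '[[-1,-2,-1.5,1,0,0,0],[-1,0,-1.5,0.5,0,0,0],[-1,2,0,0,0,0,0],[-1,3,0,0,0,0,0],[-1,3,0,0,0,0,0],[-1,0,0,0,0,0,0],[-1,0,0,0,0,0,0]]';python3 t.py .4659 .3602 .178 8.9
```

```text
time_s: 31.33
position: [0.4651, 0.359, 0.1706]
orientation: [0.459, 0.537, -0.46, 0.537]
wrist_force: [0.7, -1.2, -0.8]
width: 0.133
go tool mm [-7.4  1.  -1. ] turn about tool x 0.01 tilt [-0.0008  0.0005]
```

```bash
python3 -m pendant '[[-0.5,0,0,0,0,0,0],[0.2,0,0,0,0,0,0],[1,0,0,0,0,0,0],[1,0,0,0,0,0,0],[1,0,0,0,0,0,0],[1,0,0,0,0,0,0],[1,-10,0,0,0,0,0],[1,-25,0,0,0,0,0],[1,-35,0,0,0,0,0],[1,-38,0,0,0,0,0],[1,-38,0,0,0,0,0],[1,-30,0,0,0,0,0]]'; python3 -m pendant '[[1,0,0,0,0,0,0],[1,0,0,0,0,0,0],[1,0,0,0,0,0,0],[1,0,0,0,0,0,0],[1,0,0,0,0,0,0],[1,0,0,0,0,0,0],[1,0,0,0,0,0,0],[1,0,0,0,0,0,0]]'; python3 w.py w6 blue "(.3,.65,.2,.5)" "(.14,.3)"
python3 - <<'E'
from m import *
im,d=bot.read_camera("scene")
Q,r=fit("scene",im,d,blue,(.35,.6,.25,.47),(.03,.35))
a=np.radians(8.9); L=(Q[:,:2]-[.4659,.3599])@np.array([[np.cos(a),-np.sin(a)],[np.sin(a),np.cos(a)]])*1000
Z=Q[:,2]*1000
for nm,k,m in [("-y face",1,(L[:,1]<-78)&(abs(L[:,0])<45)),("+x face",0,(L[:,0]>55)&(abs(L[:,1])<70))]:
    print(nm,"z",np.percentile(Z[m],[0,1,99,100]).round(1))
    for z0 in range(85,212,10):
        s=m&(Z>=z0)&(Z<z0+10)
        if s.sum()>3: print(z0+5,L[s,k].mean().round(1),end=" | ")
    print()
E
```

```text
time_s: 32.33
position: [0.4653, 0.3599, 0.3512]
orientation: [0.461, 0.537, -0.458, 0.538]
wrist_force: [0.2, 1.6, -0.1]
width: 1.0
time_s: 33.0
position: [0.4651, 0.3591, 0.3465]
orientation: [0.459, 0.537, -0.46, 0.537]
wrist_force: [0.6, 0.4, -0.3]
width: 1.002
33.0 [0.4651 0.3591 0.3465] yaw(tray x) tool 8.91
z [0.1566 0.1603 0.2008] rim ((0.46547451615333557, 0.3591812551021576), (0.13395240902900696, 0.18560688197612762), 9.062073707580566) 4949
rib 1381 [0.4683 0.3601 0.1899] ((0.4653865098953247, 0.3594475984573364), (0.10947713255882263, 0.011878320015966892), 9.22883129119873)
to go tool (mm) [-0.   0.3  0. ]
to go tool (mm) [-0.   3.3 -0.4]
-y face z [ 86.8  90.4 200.2 201.7]
90 -90.6 | 100 -90.5 | 110 -90.7 | 120 -91.2 | 130 -90.7 | 140 -90.4 | 150 -90.5 | 160 -91.3 | 170 -91.0 | 180 -90.7 | 190 -91.3 | 200 -90.9 | 
+x face z [ 90.8  92.6 200.9 206.3]
90 66.0 | 100 66.7 | 110 67.0 | 120 67.4 | 130 66.7 | 140 66.9 | 150 66.9 | 160 67.4 | 170 67.3 | 180 67.2 | 190 67.1 | 200 66.0 |
```

All three faces are flush within about 0.5 mm, and rim 0.2008 matches a three-tray stack fully home (lift about 0.118). One last numeric check of the red stack and the bystanders from the top camera, then I'll hand in.

```bash
python3 - <<'E'
from m import *
im,d=bot.read_camera("top")
Q,r=fit("top",im,d,red,(.3,.6,-.5,-.2),(.02,.16)); h=np.percentile(Q[:,2],95)
print("red rim z",h.round(4),cv2.minAreaRect(Q[Q[:,2]>h-.006][:,:2].astype(np.float32)))
for n in ["tape_roll","marker","scanner","spray","carton","label_roll"]:
    for x in bot.place_of(n,"top")[:1]: print(n,cam2w("top",x["position"]).round(3))
bot.hand_in(); print("handed in",bot.get_obs()["time_s"])
E
```

```text
red rim z 0.1035 ((0.45567888021469116, -0.35142382979393005), (0.18524055182933807, 0.13383573293685913), 80.49609375)
tape_roll [ 0.681 -0.026 -0.003]
marker [ 0.654  0.087 -0.002]
scanner [ 0.768  0.158 -0.002]
spray [ 0.745  0.334 -0.001]
carton [ 0.738 -0.316  0.002]
label_roll [ 0.766 -0.165  0.001]
the job is handed in; nothing more can be done
the job is handed in; nothing more can be done
```

The job is done and handed in at about 33 s on the robot's clock. I set the blue tray aside on the mat, stacked the red tray on the red one at the stand, and put the blue tray back in the dispenser.

- **Mended on the way:** after the first release in the dispenser, the blue tray sat about 3 mm off-centre and about 5 mm high, riding on the taper. I regripped it, centred it and let it go again.
- **Blue stack:** the tray faces are now flush to about 1 mm. The rim is at 0.201 m, which puts the lift at about 0.118 m.
- **Red stack:** the red tray's rim is about 37 mm above the red base's, square, and within about 1 mm of the base's measured position.
- **Other things:** the items I rechecked moved no more than 5 mm by camera, which is within its accuracy. I did not recheck the parcel, now covered by the red tray.

No final check failed or disagreed.

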